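# Seat the proud bushing in the drill jig

### The job

One of the six drill bushings in the round drill jig has not gone home: its head stands proud of the plate. With the fingertips, press it gently straight down until its head sits down on the jig plate like the others, then draw back clear. Do not touch the other bushings or the index pin that stands in one of them, lift nothing, and leave the drift, the wrench and the spare bushing where they are.

Things in the scene. Friction and masses are not known exactly. Their poses are not given: they have to be found in the camera images.
- jig: Round drill jig, fixed. Origin: centre of its underside, on the bench, z up. Base 200 x 200 mm, top 30 mm above the bench; round dark steel jig plate 175 mm across, top 70 mm above the bench; nut and stud on its axis up to 26 mm above the plate. Six headed bushings in a circle of radius 62.5 mm about the axis, at 30, 90, 150.. degrees from the jig's x; which is in which place changes.
- proud_bush: The unseated drill bushing: steel ring head 31 mm across, 10 mm tall, bore 14 mm. Origin: centre of the head's underside, z up, at first 13 to 19 mm above the jig plate (head top 93 to 99 mm above the bench). Slides only up and down; a push fit of about 6 N holds it wherever it is left, no spring; stops dead with its underside on the plate (head top 80 mm above the bench).
- proud_bush_top (a point): Centre of the top face (the mouth of the bore) of the unseated bushing's head, 10 mm above its origin.
- bush_a: A headed steel drill bushing like the unseated one (head 31 mm across, 10 mm tall), already seated: its origin, the centre of its head's underside, lies level with the jig plate's top. Leave it alone.
- bush_b: A headed steel drill bushing like the unseated one (head 31 mm across, 10 mm tall), already seated: its origin, the centre of its head's underside, lies level with the jig plate's top. Leave it alone.
- bush_c: A headed steel drill bushing like the unseated one (head 31 mm across, 10 mm tall), already seated: its origin, the centre of its head's underside, lies level with the jig plate's top. Leave it alone.
- bush_d: A headed steel drill bushing like the unseated one (head 31 mm across, 10 mm tall), already seated: its origin, the centre of its head's underside, lies level with the jig plate's top. Leave it alone.
- pin_bush: A headed steel drill bushing like the unseated one (head 31 mm across, 10 mm tall), already seated: its origin, the centre of its head's underside, lies level with the jig plate's top. The index pin stands in its bore. Leave both alone.
- index_pin: Dark knurled index pin standing loose in the bore of one seated bushing: grip 25 mm across, 28 mm tall, so its top is 38 mm above the jig plate, higher than the unseated bushing. It lifts straight out. Origin: centre of its collar's underside, 10 mm above its bushing's origin when it is down. Leave it alone.
- drift: Loose brass drift standing upright on the bench 150 to 210 mm from the jig's axis, 34 mm across the top, 115 mm tall; origin: centre of its foot.
- wrench: Loose dark steel open-ended wrench, 170 mm long, lying flat on the bench beside the jig; origin: its middle, underside.
- spare_bush: Loose spare bushing standing head up on the bench beside the jig: shank 22 mm across, head 31 mm across, 35 mm tall; origin: centre of its foot.
Things that resemble listed ones, but are neither listed nor needed, are in the scene too. What is meant by the drift is not blue or green, and is the larger of those in its own colour.

How it is judged:
By the outcome, as a careful person would: the job done as asked, in the order asked, and still so for the second after the job is handed in, with the robot touching nothing.
It also fails if it takes over 32 s, if anything falls off the work surface, if the arm or the gripper's body presses on something with over 40 N, if the wrist force passes 120 N, or if a joint passes its speed limit or range.

### The arm

A 6-joint arm with a two-finger parallel gripper is mounted at the origin on the work surface. World frame = base frame: x ahead of the robot, y to its left, z up, the work surface at z = 0. Lengths are in mm, angles in degrees, forces in N, time in s.
With the tool pointing down it reaches from about 350 to 850 mm from the base axis. Payload 8.1 kg.
Tool frame: the origin (TCP) lies at the very end of the fingers, on their centre line; the grasp point (between the pads) lies r.tcp_to_grasp behind it (r.tcp_to_grasp is the distance from the TCP to the grasp point, in mm); z points along the fingers, y is the line along which they close (so a half turn about z gives the same grasp; the last joint's range is limited). The gripper opens to 85 mm and grips with 20 to 120 N. Pads are 22 mm wide; open, the fingers measure 114 mm over their backs; the gripper's body (76 mm by 85 mm) begins 54 mm behind the grasp point. The pads swing forward as they close: fully open they stand 13 mm farther back than shut.
Start: joints at [69.018, 7.471, 85.268, -0, 87.261, -4.893], TCP at [166.253, 576.511, 201.092] pointing down, gripper open.
Joint ranges: [-169.43, 169.43], [-51.17, 129.36], [1.28, 143.12], [-76.62, 256.62], [0, 156.53], [-152.29, 152.29]. Speed limits (degrees/s): [136.94, 136.94, 159.86, 180, 180, 180].

### API

Orientations are given as [roll, pitch, yaw] about the fixed x, y, z axes, in that order (R = Rz(yaw) Ry(pitch) Rx(roll)).
In Python, from bench import r gives the robot as it stands.
- The arm moves only by the shell command python3 -m handwheel 'ROWS' [OPENING] [FORCE]. ROWS is JSON, a list of rows, each a list of 4 numbers: the shift along the tool's x, y, z in m, then the turn about the tool's z in degrees. A call has 1 to 10 rows; each row shifts and turns the commanded pose from where the row before left it, along the tool's axes as they then stand; what a row does not reach is not made up. A row lasts 1/10 s, in which the tool goes at most 50 mm and 8.59 degrees, less where a joint would pass 70% of its speed; a pose out of reach is approached as far as the arm can. A call is refused whole if a number of a shift passes 0.05 or a number of a turn 8.59, either way. A call with a gripper value outside its range is refused whole. OPENING is the finger opening in m, from 0 to 0.0854, set as the call begins (- or left out, the last holds). The fingers move at their own pace and stop on an object; FORCE is the grip in N (left out, the last holds). Time passes only in rows, so rows that do not move let the fingers close. It gives the time, the measured TCP pose, the force, the opening and the grip force at its end, in the units of the state.
- r.sense(): the state, without advancing time (a new reading comes with each control period).
- r.snapshot(name): name is "side" or "top"; returns the picture (420x560x3 uint8, red, green, blue); there is no depth.
- r.camera_params(name): a dict with "fx", "fy", "cx", "cy" (pixels), "R" (3x3) and "t" (3): a world point X has camera coordinates R X + t. Camera axes: x right, y down, z forward; pixel columns grow to the right and rows downward; lengths in mm; the calibration is good to about 2 mm. A picture is of the moment at which its call begins. camera_params takes no time and is no camera call.
- r.hand_in(): hands the job in; it is judged then, once.
The state is a dict: "time": time; "joint_pos": joint angles; "qd": joint speeds; "joint_efforts": joint torques, N m; "tool_pos": TCP position; "tcp_rot": TCP orientation; "ft_force": force on the tool from outside, world axes, zero at the start; "wrist_torque": the same for the moment, N m; "finger_gap": finger opening in mm; "grip_force": force on a finger pad.
Only numpy, scipy, OpenCV 4.12 (cv2) and the standard library are available. Lean on these libraries where they do the work, as an engineer would, in place of code of your own. Each camera call takes 0.05 s, during which the arm holds its last target. There are 200 camera calls.

## Working session

There is one attempt and no reset: what is moved stays moved. The work goes in short steps, Python scripts to look and compute and a shell command to move; the robot and the scene stay as the last step left them, time stands still between calls to the robot, and variables do not carry over. Pictures are saved under pics/ and viewed, at most 10 in all, crops included, and the job is handed in when it is done.

```bash
mkdir -p pics
python3 - <<'E'
from bench import r
import cv2,numpy as np
for n in("side","top"):
    cv2.imwrite(f"pics/{n}0.png",cv2.cvtColor(r.snapshot(n),cv2.COLOR_RGB2BGR))
    p=r.camera_params(n);R=np.array(p["R"]);print(n,p["fx"],p["cx"],p["cy"],R.round(3).tolist(),(-R.T@np.array(p["t"])).round())
s=r.sense();print(s["time"],s["tool_pos"],s["tcp_rot"],s["ft_force"],s["finger_gap"],r.tcp_to_grasp)
E
```

```text
side 462.9712192130927 280.31572865505257 207.96160182578987 [[0.82, -0.572, -0.019], [-0.32, -0.431, -0.844], [0.475, 0.698, -0.537]] [ 127. -556.  528.]
top 521.5687787216211 277.36480361769964 210.7946741165809 [[0.015, -1.0, -0.009], [-0.987, -0.014, -0.159], [0.159, 0.011, -0.987]] [411.  38. 942.]
0.1 [166.04477425 575.98546908 200.14316061] [-1.79903894e+02 -8.26750888e-03  1.63912087e+02] [-0.20925674  0.50094116  0.13871484] 85.40810437047519 18.700000000000003
```

View pics/side0.png

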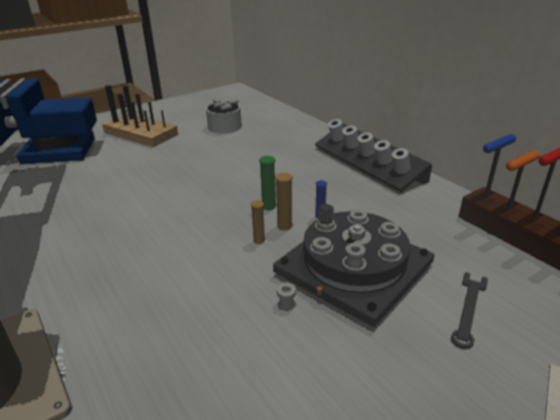

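View pics/top0.png

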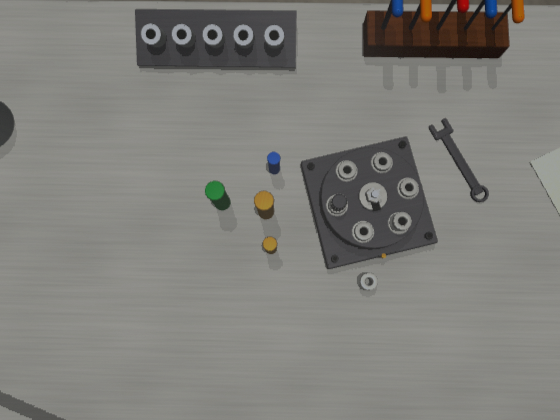

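The side view shows the proud bushing at about (355,254), nearest the camera. It should be the one at about (400,222) in the top view. The pin is at (326,213) in the side view and (338,203) in the top view. Next I'll segment the heads and triangulate.

```bash
cat > h.py <<'E'
from bench import r
import numpy as np,cv2
def P(n):
    p=r.camera_params(n);return np.array([[p["fx"],0,p["cx"]],[0,p["fy"],p["cy"]],[0,0,1]])@np.c_[np.array(p["R"]),np.array(p["t"])]
def tri(s,t):
    X=cv2.triangulatePoints(P("side"),P("top"),np.array(s,float).reshape(2,1),np.array(t,float).reshape(2,1))[:,0];return X[:3]/X[3]
def plane(n,uv,z):
    M=P(n);H=np.c_[M[:,:2],M[:,2]*z+M[:,3]];X=np.linalg.solve(H,[*uv,1]);return X[:2]/X[2]
def proj(n,X):
    x=P(n)@np.r_[X,1];return x[:2]/x[2]
E
python3 - <<'E'
from h import *
a=cv2.imread("pics/side0.png")[195:295,270:440];b=cv2.imread("pics/top0.png")[130:270,295:440]
a=cv2.resize(a,None,fx=4,fy=4,interpolation=2);b=cv2.resize(b,None,fx=4,fy=4,interpolation=2)
cv2.imwrite("pics/a.png",a);cv2.imwrite("pics/b.png",b)
for n,(x0,y0,x1,y1) in dict(side=(270,195,440,295),top=(295,130,440,270)).items():
    g=cv2.cvtColor(cv2.imread(f"pics/{n}0.png"),6)[y0:y1,x0:x1]
    m=(g>115).astype('uint8')
    for c in cv2.findContours(m,cv2.RETR_EXTERNAL,2)[0]:
        if cv2.contourArea(c)>40:
            e=cv2.fitEllipse(c);print(n,np.round([e[0][0]+x0,e[0][1]+y0,*e[1]],1))
E
```

```text
side [281.8 288.1  13.   25.9]
side [272.1 219.4  14.9  23.4]
side [468.4 189.2 155.4 161.6]
side [293.5 226.4  24.3  88.7]
top [362.4 231.4  20.2  21.3]
top [399.6 222.   19.4  22.7]
top [373.4 194.8  24.9  25.5]
top [407.9 187.5  19.3  19.8]
top [346.2 170.4  19.6  20.3]
top [381.8 161.6  18.8  20. ]
top [369.7 200.6 136.1 145.3]
```

View pics/a.png

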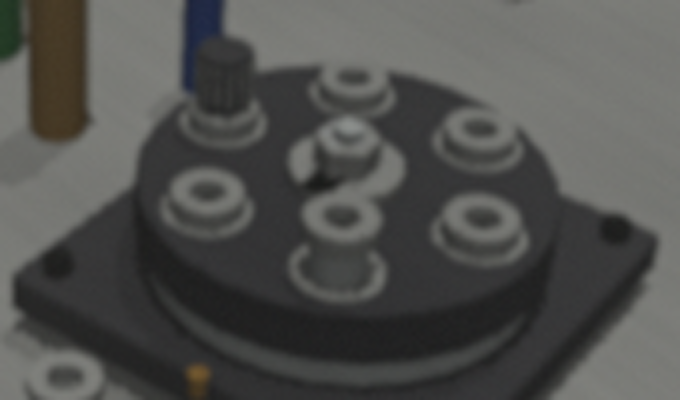

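View pics/b.png

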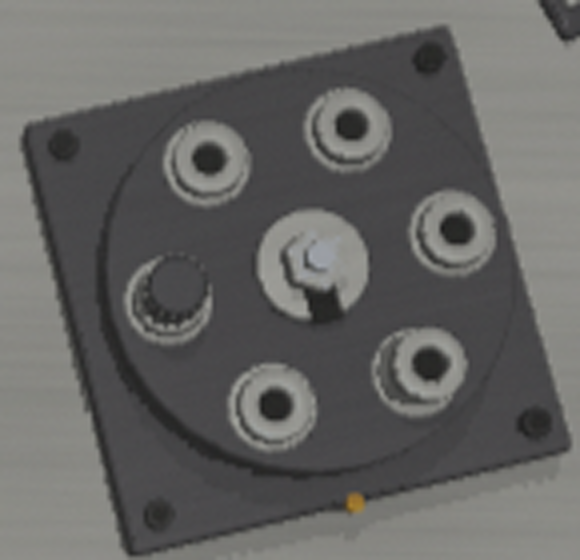

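The crops show the proud bushing's bore mouth at side (355,249) and top (402.6,220.6). Its neighbours are at side crop (210,191) and (484,218), and the pin is two places away.

Run:
```python
from h import *
S=np.array([(343,217),(210,191),(484,218),(483,130),(354,78)])/4-.4+[270,195]
T=np.array([(431,363),(275,404),(458,230),(350,126),(210,158)])/4-.4+[295,130]
for s,t in zip(S,T):
    X=tri(s,t);print(X.round(1),(proj("side",X)-s).round(1),(proj("top",X)-t).round(1), plane("top",t,80).round(1),plane("side",s,80).round(1))
q=np.array([plane("top",t,80) for t in T[1:]])
A=np.c_[2*q,np.ones(4)];c=np.linalg.lstsq(A,(q**2).sum(1),rcond=None)[0];print("centre",c[:2],np.sqrt(c[2]+c[:2]@c[:2]))
print([np.degrees(np.arctan2(*(p-c[:2])[::-1])).round(1) for p in q])
for z in(93,96,99):
    p=plane("top",T[0],z);print(z,p,np.hypot(*(p-c[:2])),np.degrees(np.arctan2(*(p-c[:2])[::-1])))
for n,t in(("drift",(264,200)),):print(n,plane("top",t,115))
```

```text
[ 534.5 -156.8   95.6] [-0.2  0. ] [ 0.1 -0.1] [ 536.6 -160.3] [ 549.6 -142.4]
[519.3 -95.9  77.9] [-0.5  0.1] [ 0.2 -0.3] [518.5 -95.2] [518.3 -98.2]
[ 594.4 -173.8   78.2] [-0.6  0.2] [ 0.3 -0.4] [ 593.3 -172.9] [ 593.5 -175.6]
[ 639.6 -129.6   76.8] [-0.8  0.2] [ 0.4 -0.5] [ 637.8 -128.2] [ 637.5 -132.9]
[623.7 -69.2  77.9] [-0.1  0. ] [ 0.  -0.1] [623.1 -68.8] [621.5 -71.5]
centre [ 578.14366501 -112.27118478] 62.18440673506059
[np.float64(164.0), np.float64(-75.9), np.float64(-15.0), np.float64(44.1)]
93 [ 534.73921483 -157.26466084] 62.51687119752089 -133.97017185873526
96 [ 534.30229853 -156.57374125] 62.32801877729346 -134.70021757736436
99 [ 533.86538223 -155.88282165] 62.14934590611193 -135.43458071738743
drift [561.53280448  69.65321412]
```

```bash
python3 -m handwheel '[[-0.028,-0.030,0,0],[-0.028,-0.030,0,0],[-0.028,-0.030,0,0],[-0.028,-0.030,0,0],[-0.028,-0.030,0,0],[-0.028,-0.030,0,0],[-0.028,-0.030,0,0],[-0.028,-0.030,0,0],[-0.028,-0.030,0,0],[-0.028,-0.030,0,0]]' 0 20
cat > w.py <<'E'
from h import *
from scipy.spatial.transform import Rotation as Ro
import sys
s=r.sense();g=np.array([float(v) for v in sys.argv[1:4]])
print(s["time"],s["tool_pos"],s["tcp_rot"],s["ft_force"],s["finger_gap"]);print("togo tool axes m",(Ro.from_euler("xyz",s["tcp_rot"],degrees=True).as_matrix().T@(g-s["tool_pos"])/1000).round(4))
E
python3 w.py 534 -156 140
```

```text
time: 1.1
tool_pos: [352.3, 209.1, 200.8]
tcp_rot: [-180.0, -0.0, 163.9]
ft_force: [1.4, 0.1, 0.6]
finger_gap: 0.1
grip_force: 0.0
1.1 [352.34791335 209.08410578 200.8428401 ] [-1.79996698e+02 -3.92828879e-03  1.63929615e+02] [1.38406723 0.11021218 0.57963293] 0.06861259871742989
togo tool axes m [-0.2756 -0.3005  0.0608]
```

```bash
python3 -m handwheel '[[-0.028,-0.030,0,0],[-0.028,-0.030,0,0],[-0.028,-0.030,0,0],[-0.028,-0.030,0,0],[-0.028,-0.030,0,0],[-0.028,-0.030,0,0],[-0.028,-0.030,0,0],[-0.028,-0.030,0,0],[-0.028,-0.030,0,0],[-0.0236,-0.0305,0,0]]' >/dev/null; python3 -m handwheel '[[0,0,0.02,0],[0,0,0.02,0],[0,0,0.02,0],[0,0,0.02,0],[0,0,0,0],[0,0,0,0]]' 
python3 w.py 534 -156 100
python3 - <<'E'
from h import *
cv2.imwrite("pics/s1.png",cv2.resize(cv2.cvtColor(r.snapshot("side"),4)[150:300,270:440],None,fx=4,fy=4,interpolation=2))
s=r.sense();print(s["tool_pos"],(proj("side",s["tool_pos"])-[270,150])*4)
E
```

```text
time: 2.7
tool_pos: [533.2, -154.2, 120.9]
tcp_rot: [180.0, -0.1, 163.9]
ft_force: [0.1, -0.6, 0.8]
finger_gap: 0.1
grip_force: 0.0
2.7 [ 533.197928   -154.22574387  120.85248306] [ 1.79990647e+02 -8.41393521e-02  1.63910929e+02] [ 0.14242044 -0.60063869  0.82934258] 0.05474874924828809
togo tool axes m [-0.0013 -0.0015  0.0209]
[ 533.97975276 -154.53711299  121.91929862] [340.20976299 337.02210957]
```

View pics/s1.png

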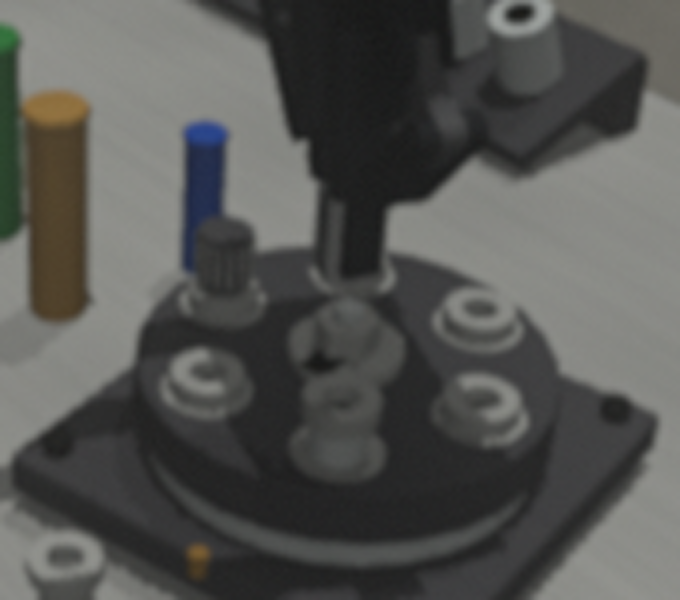

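The side view shows the fingertip ending at about crop (347,285), but the TCP projects to (340,337). I'll check this in the top view before descending.

Run:
```python
from h import *
i=cv2.cvtColor(r.snapshot("top"),4)
cv2.imwrite("pics/t1.png",cv2.resize(i[110:280,270:470],None,fx=3.5,fy=3.5,interpolation=2))
j=cv2.cvtColor(r.snapshot("side"),4);cv2.imwrite("pics/s1f.png",j)
s=r.sense();print(s["joint_pos"],s["tool_pos"],(proj("top",s["tool_pos"])-[270,110])*3.5)
for z in (122,150,180):print(z,plane("side",(356,221),z))
```

```text
[-2.14216001e+01  3.52168023e+00  9.77728416e+01 -1.61661481e-03
  7.85737188e+01 -9.53387822e+01] [ 534.60940235 -154.75593858  122.71231991] [472.61132188 377.18176526]
122 [ 559.12312559 -129.39428576]
150 [ 529.31822592 -158.82024098]
180 [ 497.38440484 -190.34805014]
```

View pics/t1.png

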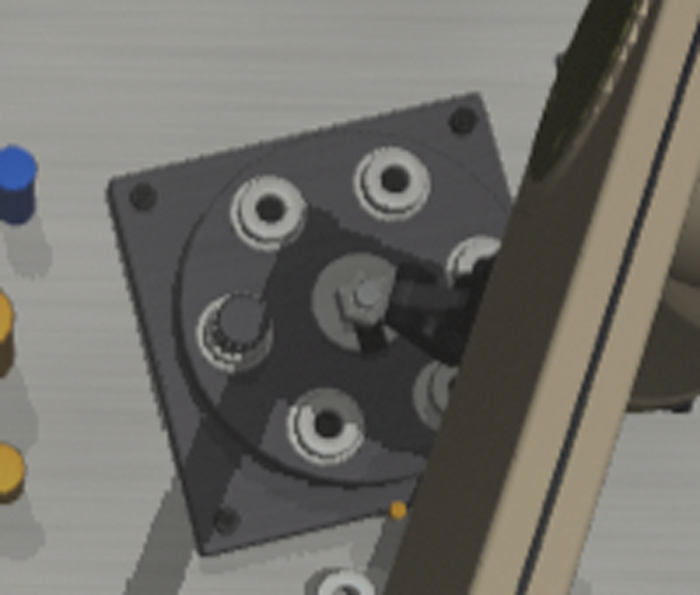

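View pics/s1f.png

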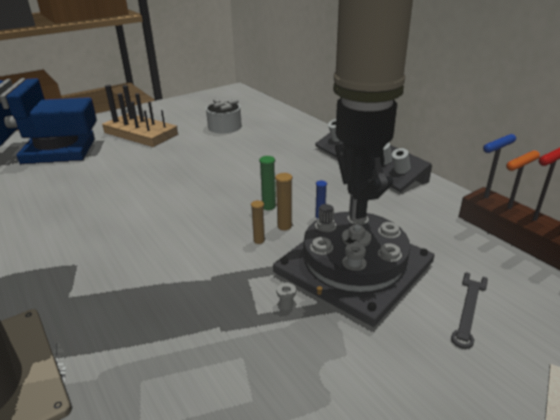

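The top view has the tip hidden under the forearm; only a knuckle of the gripper shows, at (440,300). I'll make an enhanced before/after zoom of the side view around the tip.

Run:
```python
from h import *
o=[]
for f in("side0","s1f"):
    g=cv2.imread(f"pics/{f}.png")[190:275,330:380].astype(float)
    g=np.clip((g/150)**.6*255,0,255).astype('uint8');o.append(cv2.resize(g,None,fx=7,fy=7,interpolation=2))
cv2.imwrite("pics/c.png",np.hstack(o))
s=r.sense();print((proj("side",s["tool_pos"])-[330,190])*7, [(proj("side",[534,-156,z])-[330,190])*7 for z in (97,122,150)])
```

```text
[178.5186793  306.22028094] [array([172.26698556, 406.30994377]), array([180.16999319, 312.68141245]), array([189.39433536, 203.39876335])]
```

View pics/c.png

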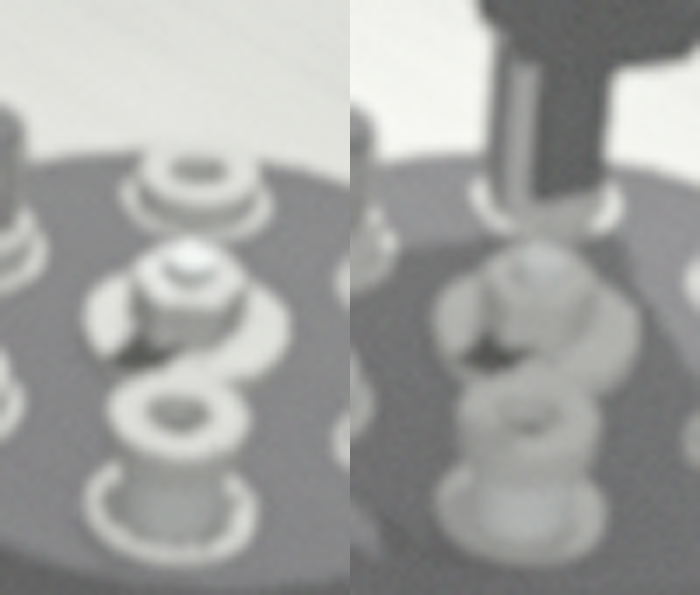

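In the zoom the tip ends at (195,205), about 14 px above where the TCP projects. Either it is higher than reported or it is displaced along the ray. A second arm pose, seen from another direction, will tell which.

```bash
python3 -m handwheel '[[0,0,-0.039,0],[0,0,-0.039,0],[0.027,0.032,0,0],[0.027,0.032,0,0],[0.027,0.032,0,0],[0.027,0.032,0,0],[0.027,0.032,0,0],[0.027,0.032,0,0],[0.027,0.032,0,0],[0.027,0.032,0,0]]'; python3 -m handwheel '[[0,0,0,0],[0,0,0,0]]'
python3 - <<'E'
from h import *
s=r.sense();T=s["tool_pos"];print(T)
o=[]
for n in("side","top"):
    i=cv2.cvtColor(r.snapshot(n),4);cv2.imwrite(f"pics/{n}2.png",i)
    p=proj(n,T);print(n,p);x,y=np.clip(np.round(p).astype(int),[50,60],[509,359])
    print("crop origin",x-50,y-60);o.append(cv2.resize(i[y-60:y+60,x-50:x+50],None,fx=4,fy=4,interpolation=2))
cv2.imwrite("pics/d.png",np.hstack(o))
E
```

```text
time: 3.85
tool_pos: [396.8, 152.9, 200.7]
tcp_rot: [179.9, 0.2, 163.9]
ft_force: [0.6, 0.3, 0.1]
finger_gap: -0.5
grip_force: 0.0
time: 4.05
tool_pos: [397.4, 152.2, 200.3]
tcp_rot: [179.9, 0.1, 164.1]
ft_force: [0.7, 0.5, 0.5]
finger_gap: -0.3
grip_force: 0.0
[397.37530528 152.20150981 200.34961189]
side [177.36019871 141.01715991]
crop origin 127 81
top [200.80963153 303.41706841]
crop origin 151 243
```

View pics/d.png

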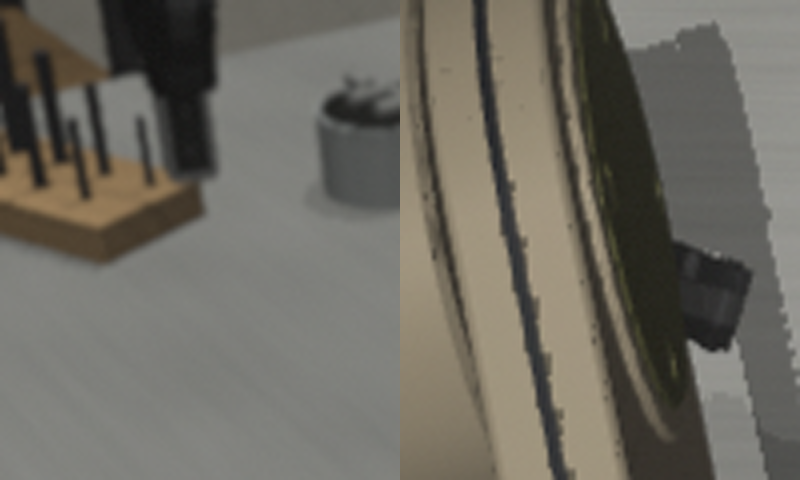

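Run:
```python
from h import *
from scipy.optimize import least_squares
T=np.array([[534,-154.6,122],[397.2,152.4,200.4]]);U=np.array([(357.9,219.3),(174.5,124.8)])
f=lambda d:np.ravel([proj("side",t+d)-u for t,u in zip(T,U)])
q=least_squares(f,[0,0,0]);print(q.x,q.fun)
q=least_squares(lambda z:f(np.r_[0,0,z]),[20]);print("z only",q.x,q.fun)
for t in T:
  M=np.array([proj("side",t+e)-proj("side",t) for e in np.eye(3)*10]);print(M.round(1).tolist())
```

```text
[-3.34269589 -6.60971712 32.14382455] [ 0.12515774 -0.24462513 -0.14526208  0.28392031]
z only [28.37018677] [-1.48579516 -0.88327979  0.39375766  0.71984607]
[[4.9, -2.3], [-4.5, -3.1], [0.5, -5.5]]
[[5.3, -1.5], [-2.4, -1.9], [-0.8, -5.4]]
```

The offset is mainly vertical: the rendered tips end about 28 mm above the reported TCP, and the xy agrees. I'll return over the bushing and go down in small steps, stopping on force.

```bash
python3 -m handwheel '[[-0.0271,-0.0323,0,0],[-0.0271,-0.0323,0,0],[-0.0271,-0.0323,0,0],[-0.0271,-0.0323,0,0],[-0.0271,-0.0323,0,0],[-0.0271,-0.0323,0,0],[-0.0271,-0.0323,0,0],[-0.0271,-0.0323,0,0],[0,0,0.039,0],[0,0,0.039,0]]' >/dev/null; python3 -m handwheel '[[0,0,0,0],[0,0,0.005,0],[0,0,0.005,0],[0,0,0.004,0],[0,0,0,0]]'; python3 w.py 534 -156 97
```

```text
time: 5.65
tool_pos: [534.3, -157.0, 108.0]
tcp_rot: [-180.0, 0.1, 163.9]
ft_force: [-0.6, -0.6, 0.2]
finger_gap: -0.2
grip_force: 0.0
5.65 [ 534.34097182 -157.03512729  108.00962689] [-1.79990121e+02  8.51730337e-02  1.63931749e+02] [-0.56332117 -0.56281429  0.24341125] -0.22098162380416067
togo tool axes m [0.0006 0.0009 0.011 ]
```

```bash
for i in 1; do python3 -m handwheel '[[0,0,0.002,0],[0,0,0.002,0],[0,0,0.002,0],[0,0,0.002,0],[0,0,0.001,0],[0,0,0.001,0]]'|sed -n 2,4p; python3 -m handwheel '[[0,0,0.001,0],[0,0,0.001,0],[0,0,0.001,0]]'|sed -n 2,4p; done
python3 - <<'E'
from h import *
i=cv2.cvtColor(r.snapshot("side"),4);cv2.imwrite("pics/s3.png",i)
g=cv2.imread("pics/s3.png",0).astype(int);print(g[205:262:2,345:372:2])
E
```

```text
tool_pos: [533.7, -156.9, 96.9]
tcp_rot: [180.0, -0.0, 163.9]
ft_force: [-0.1, -0.4, 0.7]
tool_pos: [533.8, -157.0, 94.0]
tcp_rot: [180.0, 0.0, 163.9]
ft_force: [-0.4, 0.4, -0.2]
[[139  79  27  31  29  30  29  30  30  29  28  25  27  28]
 [138  84  28  30  27  30  29  30  30  29  27  29  28  27]
 [142 108  32  30  28  27  31  30  28  26  27  27  29  27]
 [111  97  44  34  29  29  30  28  26  28  29  28  28  27]
 [ 61  60  59  51  30  28  29  28  28  26  26  27  28  27]
 [ 61  72  76  43  32  27  29  30  29  27  26  27  28  30]
 [ 61  95  91  43  49  45  28  29  28  27  25  31  31  34]
 [ 60  76  75  44  62  61  30  28  27  26  33  75  62  57]
 [ 61  61  55  45  63  60  28  27  29  26  36  75  65  61]
 [ 62  61  53  44  65  57  25  28  28  28  30  54  59  61]
 [ 55  52  50  44  65  56  28  29  28  28  29  41  49  59]
 [ 40  42  47  47  66  53  25  29  28  28  31  39  41  50]
 [ 52  63  50  48  67  48  27  28  27  26  31  41  40  49]
 [ 79  78  52  51  66  43  27  26  26  26  44  59  44  51]
 [ 83  78  51  53  67  40  26  27  28  32  60  80  68  47]
 [ 82  75  55  56  69  55  39  46  55  56  74  80  82  53]
 [ 81  67  45  56  70  70  68  69  67  69  80  81  81  53]
 [ 72  46  25  41  53  56  69  71  71  80  81  81  78  51]
 [ 48  30  24  27  36  61  69  69  80  81  82  79  67  44]
 [ 53  57  49  60  69  79  77  77  79  79  75  71  53  39]
 [ 41  68  77  79  81  80  79  78  77  73  62  52  41  39]
 [ 47  70  73  71  72  71  69  71  80  76  52  39  39  39]
 [ 50  62  62  62  65  66  64  63  79  80  61  39  38  39]
 [ 49  63  62  59  53  46  54  69  80  78  58  40  39  38]
 [ 47  59  63  65  65  61  63  72  78  74  49  37  38  39]
 [ 46  60  64  69  69  71  70  69  70  64  44  38  40  38]
 [ 70  66  64  68  69  70  70  71  68  57  39  38  39  38]
 [ 71  65  69  72  72  73  74  74  71  71  50  37  40  40]
 [ 63  61  71  77  81  82  80  78  74  79  69  41  40  39]]
```

No contact at the reported 94 mm, so the fingertips really are about 28 mm higher than the TCP. I'll continue down gently.

```bash
python3 -m handwheel '[[0,0,0.002,0],[0,0,0.002,0],[0,0,0.002,0],[0,0,0.002,0],[0,0,0.002,0],[0,0,0.002,0],[0,0,0.001,0],[0,0,0.001,0]]'|sed -n 1,4p; python3 -m handwheel '[[0,0,0.001,0],[0,0,0.001,0],[0,0,0.001,0]]'|sed -n 2,4p
python3 - <<'E'
from h import *
i=cv2.cvtColor(r.snapshot("side"),4);cv2.imwrite("pics/s4.png",i)
o=[]
for f in("s3","s4"):
    g=cv2.imread(f"pics/{f}.png")[190:275,330:380].astype(float)
    o.append(cv2.resize(np.clip((g/150)**.6*255,0,255).astype('uint8'),None,fx=7,fy=7,interpolation=2))
cv2.imwrite("pics/e.png",np.hstack(o))
E
```

```text
time: 7.4
tool_pos: [533.8, -157.0, 80.0]
tcp_rot: [-180.0, -0.0, 163.9]
ft_force: [-0.6, 0.4, -0.8]
tool_pos: [533.8, -157.0, 77.1]
tcp_rot: [-180.0, 0.0, 163.9]
ft_force: [-0.5, -0.2, 0.2]
```

View pics/e.png

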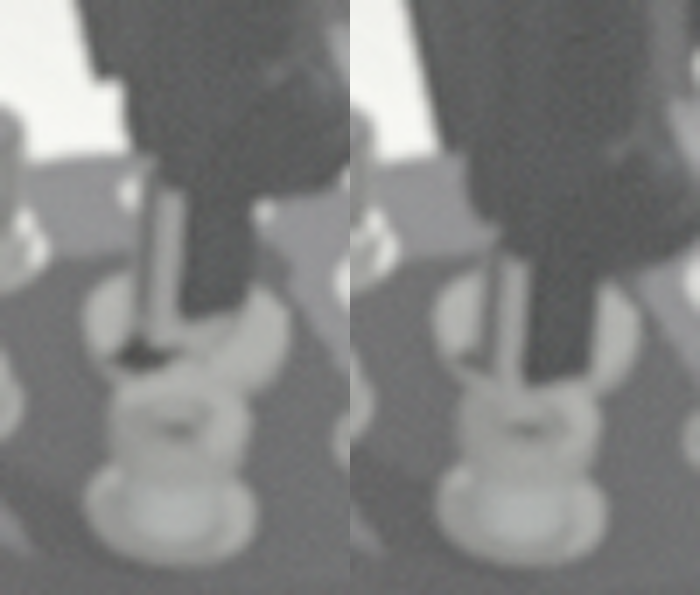

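The zoom shows the tip centre at about (190,375), lined up over the bore mouth at (178,420). That leaves about 10 mm to contact. From here I go by force.

```bash
m(){ sed -n '2p;4p'; }; python3 -m handwheel '[[0,0,0.001,0],[0,0,0.001,0],[0,0,0.001,0],[0,0,0.001,0],[0,0,0.001,0]]'|m; python3 -m handwheel '[[0,0,0.001,0],[0,0,0.001,0],[0,0,0.001,0]]'|m; python3 -m handwheel '[[0,0,0.001,0],[0,0,0.001,0]]'|m; python3 -m handwheel '[[0,0,0.001,0],[0,0,0.001,0]]'|m
```

```text
tool_pos: [533.8, -157.0, 72.0]
ft_force: [-0.1, 0.3, -0.4]
tool_pos: [533.8, -157.0, 69.0]
ft_force: [-0.8, -0.0, -0.1]
tool_pos: [533.8, -157.0, 67.2]
ft_force: [-2.7, 0.3, 6.2]
tool_pos: [533.8, -157.0, 65.6]
ft_force: [-2.2, 0.8, 6.1]
```

Contact came at the reported 68 mm, with a steady 6 N. The bushing should seat near 51 mm.

```bash
m(){ sed -n '1,2p;4p'; }; python3 -m handwheel '[[0,0,0.001,0],[0,0,0.001,0],[0,0,0.001,0],[0,0,0.001,0],[0,0,0.001,0],[0,0,0.001,0],[0,0,0.001,0],[0,0,0.001,0],[0,0,0.001,0]]'|m; python3 -m handwheel '[[0,0,0.001,0],[0,0,0.001,0]]'|m; python3 -m handwheel '[[0,0,0.001,0]]'|m
```

```text
time: 9.85
tool_pos: [533.8, -157.0, 56.6]
ft_force: [-2.7, 1.3, 6.3]
time: 10.05
tool_pos: [533.9, -157.0, 54.6]
ft_force: [-2.7, 2.0, 5.7]
time: 10.15
tool_pos: [533.9, -157.0, 53.6]
ft_force: [-2.0, 0.5, 5.4]
```

```bash
m(){ sed -n '1,2p;4p'; }; python3 -m handwheel '[[0,0,0.0005,0],[0,0,0.0005,0]]'|m; python3 -m handwheel '[[0,0,0.0005,0],[0,0,0,0]]'|m; python3 -m handwheel '[[0,0,0.0005,0],[0,0,0,0]]'|m
```

```text
time: 10.35
tool_pos: [533.8, -157.0, 52.6]
ft_force: [-1.7, -0.2, 4.9]
time: 10.55
tool_pos: [533.9, -157.0, 52.0]
ft_force: [-1.6, 0.6, 4.9]
time: 10.75
tool_pos: [533.9, -157.0, 51.5]
ft_force: [-1.4, 1.6, 4.5]
```

```bash
m(){ sed -n '1,2p;4p'; }; python3 -m handwheel '[[0,0,0.0005,0],[0,0,0,0]]'|m; python3 -m handwheel '[[0,0,0.0005,0],[0,0,0,0]]'|m; python3 -m handwheel '[[0,0,0.0005,0],[0,0,0,0]]'|m
```

```text
time: 10.95
tool_pos: [533.9, -157.0, 50.9]
ft_force: [-2.8, 0.5, 5.0]
time: 11.15
tool_pos: [533.9, -157.0, 50.4]
ft_force: [-1.8, 1.3, 4.7]
time: 11.35
tool_pos: [533.9, -157.0, 49.9]
ft_force: [-2.0, 0.8, 4.7]
```

```bash
m(){ sed -n '1,2p;4p'; }; python3 -m handwheel '[[0,0,0.0005,0],[0,0,0,0]]'|m; python3 -m handwheel '[[0,0,0.0005,0],[0,0,0,0]]'|m; python3 -m handwheel '[[0,0,0.0005,0],[0,0,0,0]]'|m
```

```text
time: 11.55
tool_pos: [533.9, -157.0, 49.8]
ft_force: [-5.6, 1.8, 8.6]
time: 11.75
tool_pos: [533.9, -157.0, 49.7]
ft_force: [-6.1, 2.1, 12.7]
time: 11.95
tool_pos: [534.0, -157.1, 49.6]
ft_force: [-8.3, 2.0, 16.3]
```

Motion has stopped dead at 49.7 mm with the force rising, so the bushing is seated. I'll draw straight up, move away and check.

```bash
python3 -m handwheel '[[0,0,-0.002,0],[0,0,-0.005,0],[0,0,-0.02,0],[0,0,-0.04,0],[0,0,-0.04,0],[0,0,-0.044,0]]'|sed -n '1,4p'; python3 -m handwheel '[[0.027,0.032,0,0],[0.027,0.032,0,0],[0.027,0.032,0,0],[0.027,0.032,0,0],[0.027,0.032,0,0],[0.027,0.032,0,0],[0.027,0.032,0,0],[0.027,0.032,0,0],[0,0,0,0],[0,0,0,0]]'|sed -n '1,4p'
python3 - <<'E'
from h import *
i=cv2.cvtColor(r.snapshot("side"),4);cv2.imwrite("pics/s5.png",i)
j=cv2.cvtColor(r.snapshot("top"),4);cv2.imwrite("pics/t5.png",j)
a=cv2.imread("pics/side0.png",0);g=cv2.cvtColor(i,6)
k=np.array(cv2.imread("pics/side0.png"))
def m(tpl,img,c,w=9,h=7,s=14):
    u,v=map(int,np.round(c));t=tpl[v-h:v+h+1,u-w:u+w+1];W=img[v-h-s:v+h+s+1,u-w-s:u+w+s+1]
    R=cv2.matchTemplate(W,t,5);_,q,_,l=cv2.minMaxLoc(R);return q,l[0]-s,l[1]-s
C=[(355,249),(322,242),(390.5,249),(390.4,227),(358,214),(326,213),(286,292),(285,200),(468,310)]
for c in C:print(c,m(a,g,c,s=14 if c==C[0] else 5))
# seated neighbour as template at the proud place
t=a[242:257,382:400];W=g[235:280,335:376];R=cv2.matchTemplate(W,t,5);_,q,_,l=cv2.minMaxLoc(R)
print("head found at",q,335+l[0]+8.5,235+l[1]+7,"seated expected",proj("side",[534,-156.5,78.5]))
ch=(cv2.absdiff(a,g)>25)[195:300,270:440];n,_,st,_=cv2.connectedComponentsWithStats(ch.astype('uint8'))
print([(s[:5]+[270,195,0,0,0]).tolist() for s in st[1:] if s[4]>8])
E
```

```text
time: 12.55
tool_pos: [533.1, -156.7, 199.7]
tcp_rot: [180.0, -0.1, 163.9]
ft_force: [0.8, 0.2, -0.1]
time: 13.55
tool_pos: [397.0, 149.5, 199.2]
tcp_rot: [-180.0, 0.0, 164.1]
ft_force: [-0.4, -0.8, -0.4]
(355, 249) (0.7902429103851318, -1, 9)
(322, 242) (0.9991858601570129, 0, 0)
(390.5, 249) (0.9991763830184937, 0, 0)
(390.4, 227) (0.9992459416389465, 0, 0)
(358, 214) (0.999215841293335, 0, 0)
(326, 213) (0.9982715249061584, 0, 0)
(286, 292) (0.9991678595542908, 0, 0)
(285, 200) (0.9990653991699219, 0, 0)
(468, 310) (0.9994508028030396, 0, 0)
head found at 0.9607658386230469 354.5 258 seated expected [354.0232299  257.78250004]
[[345, 243, 21, 11, 115], [346, 254, 19, 11, 118]]
```

The proud bushing's head is now at (354.5,258), where a seated head is expected at (354.0,257.8), and nothing else has changed. I'll hand in.

```bash
python3 -c "from bench import r;print(r.hand_in())"
```

```text
the job is handed in; nothing more can be done
None
```

The proud bushing is pressed home and the arm drawn back clear; the side-camera check shows its head level with the seated ones and nothing else moved, and I handed in at about 13.7 s (no verdict was returned).

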